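# Clamp a row of cut tiles in the laying jig

## Task

Three cut tiles lie loosely spaced in the lane of the orange laying jig. Slide the stop rod (the one with the black knob) forward so that its rubber buffer closes up the row and presses it snugly but gently against the steel end fence, then flip the red cam lever right over its centre, all the way down onto the other side, so that the rod is clamped and the row stays pressed. The tiles chip easily, so feel for the contact and do not squeeze them hard or wrench the lever; leave the other things on the bench where they are and take your hand away at the end.

Things in the scene. Friction and masses are not known exactly. Their poses are not given: they have to be found in the camera images.
- jig: Fixed orange board 200 x 440 x 12 mm (x, y, z); origin on the bench under it, 10 mm short of its middle in y. Its y axis runs along lane and rod from knob to fence, x across, away from the robot, z up. Rails of the lane: inner faces at x = +-37 mm, 20 mm high, y = 20 to 215. Dark clamp block at x = 0, y = -60: 43 x 36 mm, 58 high, its ears at the lever's hinge 78. All heights are over the bench.
- fence: Fixed dark steel bar across the far end of the lane, 70 x 14 x 22 mm, with two brass screws. Origin: middle of the lower edge of the face that the tiles meet (that face looks to jig -y). It is pinned at a different place along the lane each time.
- tile_a: Loose pale tile in the lane, hand-cut, 70 mm across the lane, about 45 mm along it (each differs by up to 1 mm), 12 mm thick, 85 g, lying flat. Origin: centre of the underside; z up. The three tiles lie in any order, with gaps of a few millimetres.
- tile_b: As tile_a.
- tile_c: As tile_a.
- rod (a joint): Travel (m) of the steel stop rod (14 mm thick) along jig +y: 0 fully back, 0.10 fully forward. Black knob at its rear, crosshead with the rubber buffer in front. With the lever open it slides against a drag of about 6 N, both ways, and stays where it is left; pushing the tiles adds up to 2.5 N. With the lever shut it is clamped.
- knob (a point): Point on the axis of the rod's black upright knob, a cylinder 22 mm in diameter, 56 to 92 mm over the bench; this point is 76 mm over the bench, at jig x = 0. Below it is a 16 mm post. Push it from behind (towards jig +y) or pinch it from above.
- buffer: Rubber buffer on the crosshead that meets the first tile, 56 mm wide (x), 14 mm high. Origin: middle of its rear face, level with the board's top, 167 mm ahead of the knob's axis; its front face is 8 mm further along jig +y. It yields 1 mm for about 9 N. A press of 3 to 10 N on the tiles is right; over 16 N chips them. The rod's drag keeps up to 6 N of press when the knob is let go.
- lever (a joint): Angle (rad) of the red cam lever. 0 = open, leaning to jig -x at 25 deg over level; it swings up and over, in the plane jig y = -60 mm, vertical at 1.13, to 2.705 = shut, level, pointing to jig +x. The cam bites from 1.1, is hardest near 1.7 (0.5 N m, 7 N at the grip point) and is over centre at 2.2; from about 2.5 it snaps shut by itself and stays. Below 1.1 it stays where left.
- lever_hinge (a point): Hinge of the lever: its axis runs along jig y through this point, 66 mm over the bench, at jig x = 0, y = -60 mm.
- lever_grip (a point): Middle of the lever arm, 75 mm from the hinge axis. The arm is 14 mm wide along jig y, 10 mm thick, and ends in a round tip (16 mm wide, 18 thick) centred 95 mm from the hinge. It can be pinched from above across its width (fingers closing along jig y) and lifted while idle; it turns in the pinch and creeps out of it under the cam's load, so push it over from behind.
- handle: The red lever arm as a part, origin on the hinge axis; turns with joint lever. The fingers may bear on it with at most 60 N in all, the grip of both pads counted (a pinch of 20 N makes 40).
- glazed_tile: Bystander: loose black glazed tile 42 x 42 x 10 mm lying on the jig board beyond the lane. Leave alone.
- offcut: Bystander: loose pale offcut 30 x 46 x 10 mm on the jig board on the robot's side of the lane. Leave alone.
- brush: Bystander: brush lying left of the jig.
- mallet: Bystander: hammer lying right of the jig.
- scraper: Bystander: spatula lying far right.
- glaze_jar: Bystander: amber jar, 68 mm wide, 100 mm high, left of the jig.
- cup: Bystander: white mug, 80 mm wide, 90 mm high, left of the jig.

How it is judged:
By the outcome, as a careful person would: the job done as asked, in the order asked, and still so for the second after the job is handed in, with the robot touching nothing.
It also fails if it takes over 64 s, if anything falls off the work surface, if the arm or the gripper's body presses on something with over 40 N, if the wrist force passes 120 N, or if a joint passes its speed limit or range.

## Robot

A 6-joint arm with a two-finger parallel gripper is mounted at the origin on the work surface. World frame = base frame: x ahead of the robot, y to its left, z up, the work surface at z = 0. Lengths are in mm, angles in rad, forces in N, time in s.
With the tool pointing down it reaches from about 350 to 875 mm from the base axis. Payload 4.2 kg.
Tool frame: the origin (TCP) lies between the finger pads; the fingertips stand 25 mm ahead of it and the grasp point (between the pads) lies 6 mm ahead of it; z points along the fingers, y is the line along which they close (so a half turn about z gives the same grasp; the last joint's range is limited). The gripper opens to 85 mm and grips with 20 to 120 N. Pads are 22 mm wide; open, the fingers measure 114 mm over their backs; the gripper's body (76 mm by 85 mm) begins 54 mm behind the grasp point. The pads swing forward as they close: fully open they stand 13 mm farther back than shut.
Start: joints at [1.421, 0.385, 0.008, 0, -1.194, -0.259], TCP at [248.409, 573.491, 256.312] pointing down, gripper open.
Joint ranges: [-3.14, 3.14], [-1.21, 2.06], [-1.07, 1.41], [-3.16, 2.05], [-2.99, -0.16], [-3.1, 3.1]. Speed limits (rad/s): [2.79, 2.79, 3.14, 3.14, 3.14, 3.14].

## Interface

Orientations are given as a unit quaternion [x, y, z, w].
In Python, from bench import arm gives the robot as it stands.
- The arm moves only by the shell command python3 -m pendant 'ROWS'. ROWS is JSON, a list of rows, each a list of 7 numbers: the shift along the tool's x, y, z in m, then the turn, a rotation vector about the tool's x, y, z in degrees, then the finger opening in m, from 0 to 0.0854. In form: [[x, y, z, wx, wy, wz, fingers], ...]. A call has 1 to 12 rows; each row shifts and turns the commanded pose from where the row before left it, along the tool's axes as they then stand; what a row does not reach is not made up. A row lasts 1/10 s, in which the tool goes at most 50 mm and 8.59 degrees, less where a joint would pass 70% of its speed; a pose out of reach is approached as far as the arm can. A call is refused whole if a number of a shift passes 0.05 or a number of a turn 8.59, either way. A call with a gripper value outside its range is refused whole. The fingers move at their own pace and stop on an object; the grip force is fixed at half the most. Time passes only in rows, so rows that do not move let the fingers close. It gives the time, the measured TCP pose, the force, the opening and the grip force at its end, in the units of the state.
- arm.read_state(): the state, without advancing time (a new reading comes with each control period).
- arm.get_image(name): name is "side" or "top" or "wrist"; returns a dict with "image" (400x640x3 uint8, red, green, blue), "fx", "fy", "cx", "cy" (pixels), "k1" (the pictures are not rectified: a ray, as slopes to the right and down, at radius r is drawn at 1 + k1 r^2 times it, then the intrinsics apply), "xyz" and "rotation" of the camera in the world. Camera axes: x right, y down, z forward; pixel columns grow to the right and rows downward; lengths in mm; the calibration is good to about 2 mm. A picture is of the moment at which its call begins. There is no depth.
- arm.job_done(): hands the job in; it is judged then, once.
The state is a dict: "clock": time; "joints": joint angles; "joint_vel": joint speeds; "joint_efforts": joint torques, N m; "position": TCP position; "ee_rot": TCP orientation; "contact_force": force on the tool from outside, world axes, zero at the start; "wrist_torque": the same for the moment, N m; "gripper_width": finger opening in mm; "grasp_force": force on a finger pad.
Only numpy, scipy, OpenCV 4.12 (cv2) and the standard library are available. Lean on these libraries where they do the work, as an engineer would, in place of code of your own. Each camera call takes 0.05 s, during which the arm holds its last target. There are 200 camera calls.

## Working session

There is one attempt and no reset: what is moved stays moved. The work goes in short steps, Python scripts to look and compute and a shell command to move; the robot and the scene stay as the last step left them, time stands still between calls to the robot, and variables do not carry over. Pictures are saved under pics/ and viewed, at most 10 in all, crops included, and the job is handed in when it is done.

```bash
mkdir -p pics; ls
cat > h.py <<'E'
import numpy as np,cv2
from bench import arm
from scipy.spatial.transform import Rotation as R
def snap(n,f):
    d=arm.get_image(n); cv2.imwrite(f,d["image"][:,:,::-1]); return d
def cal(d):
    r=np.array(d["rotation"]); 
    return r if r.shape==(3,3) else R.from_quat(r).as_matrix()
def pt(d,u,v,z):
    x=(u-d["cx"])/d["fx"]; y=(v-d["cy"])/d["fy"]; a,b=x,y
    for _ in range(20):
        s=1+d["k1"]*(a*a+b*b); a,b=x/s,y/s
    r=cal(d)@np.array([a,b,1]); o=np.array(d["xyz"]); return o+r*(z-o[2])/r[2]
def px(d,p):
    c=cal(d).T@(np.array(p)-d["xyz"]); a,b=c[:2]/c[2]; s=1+d["k1"]*(a*a+b*b)
    return np.array([d["cx"]+d["fx"]*a*s,d["cy"]+d["fy"]*b*s])
E
python3 - <<'E'
from h import *
import pickle
D={}
for n in("top","side"):
    D[n]=snap(n,f"pics/{n}0.png"); print(n,{k:v for k,v in D[n].items() if k!="image"})
pickle.dump(D,open("d0.pkl","wb")); print(arm.read_state())
E
```

```text
pics
top {'fx': 377.37809206628407, 'fy': 377.37809206628407, 'cx': 322.2611879453081, 'cy': 199.70007719376736, 'k1': -0.049027444842154634, 'xyz': array([ 370.8840097 ,  -12.56446482, 1310.31774584]), 'rotation': array([ 0.70596101, -0.70510086,  0.04639748, -0.04794894])}
side {'fx': 493.84971150309417, 'fy': 493.84971150309417, 'cx': 317.42753200664004, 'cy': 209.65303317431554, 'k1': -0.10906552040774244, 'xyz': array([ 219.79665101, 1418.23616058, 1064.32585715]), 'rotation': array([-0.08849518,  0.87977135, -0.46313   ,  0.060676  ])}
{'clock': 0.1, 'joints': array([ 1.42057217e+00,  3.85495617e-01,  6.75771457e-03, -4.15481505e-04,
       -1.19402665e+00, -2.58646576e-01]), 'joint_vel': array([-0.00163747, -0.00186623,  0.00443941,  0.00336249, -0.00132425,
       -0.00107367]), 'joint_efforts': array([-1.50561818e-04, -3.93318307e+01,  1.88930297e+01,  4.19788554e+00,
       -2.59882043e-03,  1.56928955e-06]), 'position': array([248.25457482, 573.05975776, 255.3223311 ]), 'ee_rot': array([ 9.79159719e-01, -2.03089240e-01, -1.39486631e-04,  9.93129186e-04]), 'contact_force': array([-0.6147372 , -0.28980788,  0.45680629]), 'wrist_torque': array([-0.01513903,  0.02450668,  0.01278108]), 'grasp_force': 0.0, 'gripper_width': 85.3828135992655}
```

View pics/top0.png

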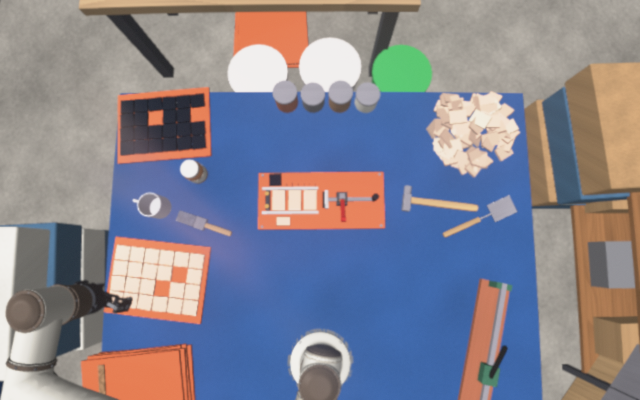

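View pics/side0.png

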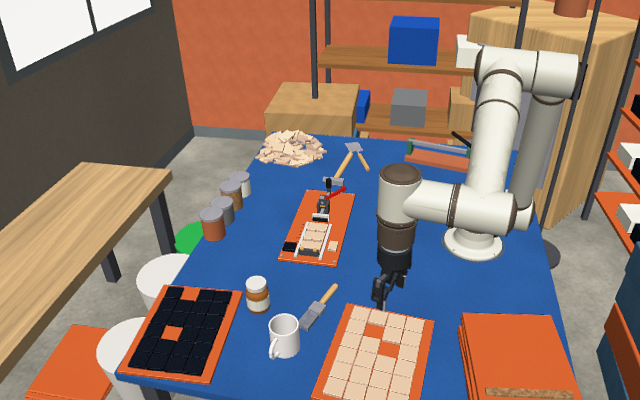

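The top view shows the jig centred near (321,201), with the knob at about (375,198), the fence at about (267,200) and the open lever pointing down at (343,215). I'll crop in closer.

Run:
```python
import cv2,numpy as np
a=cv2.imread("pics/top0.png")[165:237,250:395]; a=cv2.resize(a,None,fx=5.5,fy=5.5,interpolation=cv2.INTER_CUBIC)
cv2.imwrite("pics/topc.png",a); print(a.shape)
```

```text
(396, 798, 3)
```

View pics/topc.png

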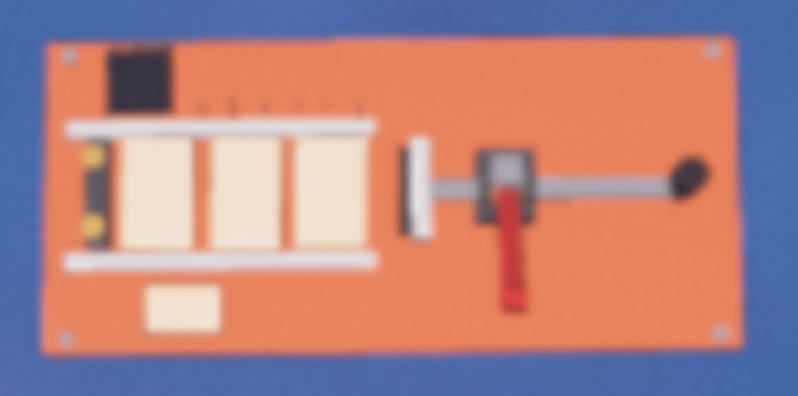

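The crop shows the board corners at (48,43), (735,38), (744,348) and (42,354). The knob top is at about (694,172), the buffer's dark front at x≈402, the fence face at x≈110, and the tiles run from 121 to 367.

```bash
cat >> h.py <<'E'
def U(u,v,f=5.5,o=(250,165)): return (u+.5)/f-.5+o[0],(v+.5)/f-.5+o[1]
def fit():
    import pickle
    d=pickle.load(open("d0.pkl","rb"))["top"]
    W=np.array([pt(d,*U(*c),12)[:2] for c in[(48,43),(735,38),(744,348),(42,354)]])
    J=np.array([(100,230),(100,-210),(-100,-210),(-100,230)],float)
    a=J-J.mean(0); b=W-W.mean(0)
    th=np.arctan2((a[:,0]*b[:,1]-a[:,1]*b[:,0]).sum(),(a*b).sum())
    Rm=np.array([[np.cos(th),-np.sin(th)],[np.sin(th),np.cos(th)]]); t=W.mean(0)-Rm@J.mean(0)
    return d,W,th,Rm,t,W-(J@Rm.T+t)
E
python3 - <<'E'
from h import *
d,W,th,Rm,t,res=fit()
print(np.degrees(th),t,res.round(1))
def j(u,v,z): return (Rm.T@(pt(d,*U(u,v),z)[:2]-t)).round(1)
print("knob top",j(694,172,92),"buf front",j(401,190,25),"fence",j(112,190,30), "tiles",[j(x,190,24) for x in(121,192,211,281,294,367)],"lever tip",j(514,298,106),"knobbase rod", j(672,190,60))
for n,p in dict(hinge=(0,-60,66),tip=(-95*np.cos(.436),-60,66+95*np.sin(.436))).items():
    w=[*(Rm@p[:2]+t),p[2]]; print(n,np.round(w,1),((px(d,w)-[250,165]+.5)*5.5).round())
E
```

```text
0.4954310826145766 [544.6618517  -14.83284672] [[-0.9 -0.9]
 [-1.1  0.5]
 [ 1.2  0.5]
 [ 0.7 -0.1]]
knob top [   1.2 -169.6] buf front [0.9 4.4] fence [  1.6 184.5] tiles [array([  2.3, 179.7]), array([  2. , 135.2]), array([  1.9, 123.3]), array([ 1.6, 79.5]), array([ 1.5, 71.3]), array([ 1.2, 25.7])] lever tip [-74.  -60.9] knobbase rod [  -5.1 -160.5]
hinge [545.2 -74.8  66. ] [508. 182.]
tip [459.1 -75.6 106.1] [513. 319.]
```

```bash
cat > st.py <<'E'
from h import *
d,W,th,Rm,t,_=fit()
s=arm.read_state(); r=R.from_quat(s["ee_rot"]); p=np.array(s["position"]); f=np.array(s["contact_force"])
J=R.from_euler('z',th).as_matrix()
T=J.T@r.as_matrix()
print("t",round(s["clock"],1),"jig",(Rm.T@(p[:2]-t)).round(1),"z",p[2].round(1),"F",(J.T@f).round(1),"w",round(s["gripper_width"],1),"gf",round(s["grasp_force"],1))
print("toolx",T[:,0].round(3),"toolz",T[:,2].round(3),"j",np.round(s["joints"],2))
E
python3 - <<'E'
from h import *
d,W,th,Rm,t,_=fit()
import pickle; ds=pickle.load(open("d0.pkl","rb"))["side"]
for a in(0,.15,.3,.45):
  q=a+.436; o=[]
  for L in(95,104):
    w=[*(Rm@[-L*np.cos(q),-60]+t),66+L*np.sin(q)]; o+=[((px(d,w)-[250,165]+.5)*5.5).round(),px(ds,w).round(1)]
  print(a,o)
print(px(ds,[*(Rm@[0,-60]+t),66]))
a=cv2.imread("pics/side0.png")[165:270,275:365]; cv2.imwrite("pics/sidec.png",cv2.resize(a,None,fx=5.5,fy=5.5,interpolation=cv2.INTER_CUBIC))
E
python3 -m pendant '[[0,0,0,0,0,-8,0],[0,0,0,0,0,-8,0],[0,0,0,0,0,-7.9,0]]'; python3 st.py
```

```text
0 [array([513., 319.]), array([346.9, 192.4]), array([514., 333.]), array([349.1, 191.8])]
0.15 [array([514., 306.]), array([345. , 189.4]), array([515., 318.]), array([347.1, 188.4])]
0.3 [array([515., 289.]), array([342.6, 186.5]), array([516., 300.]), array([344.4, 185.2])]
0.45 [array([516., 269.]), array([339.8, 183.9]), array([516., 278.]), array([341.3, 182.4])]
[323.72187123 199.5557418 ]
clock: 0.4
position: [248.3, 573.2, 255.6]
ee_rot: [1.0, 0.007, -0.0, 0.001]
contact_force: [-0.3, -0.2, -0.2]
gripper_width: 44.3
grasp_force: 0.0
t 0.4 jig [-291.3  590.6] z 255.6 F [-0.3 -0.2 -0.2] w 44.3 gf 0.0
toolx [ 1.     0.005 -0.   ] toolz [-0.    -0.001 -1.   ] j [ 1.42  0.39  0.01 -0.   -1.19  0.16]
```

View pics/sidec.png

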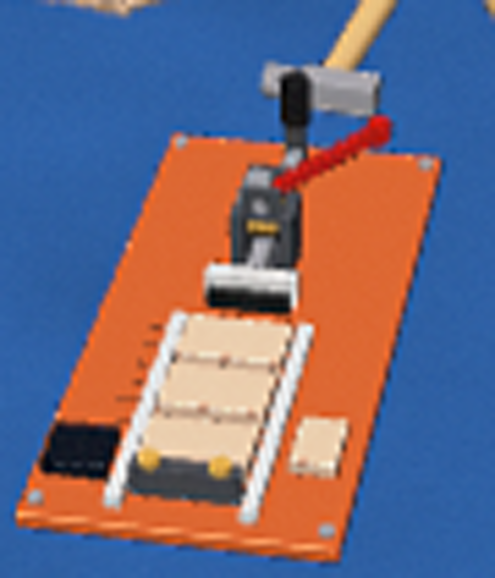

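The side crop shows the lever tip at about (344,188) in full-image pixels. Both views put the lever angle at about 0.2, which is 36° above level. The knob is clear from behind.

```bash
python3 -m pendant '[[0.0162,0.0446,0,0,0,0,0],[0.0162,0.0446,0,0,0,0,0],[0.0162,0.0446,0,0,0,0,0],[0.0162,0.0446,0,0,0,0,0],[0.0162,0.0446,0,0,0,0,0],[0.0162,0.0446,0,0,0,0,0],[0.0162,0.0446,0,0,0,0,0],[0.0162,0.0446,0,0,0,0,0],[0.0162,0.0446,0,0,0,0,0]]'; python3 -m pendant '[[0.0162,0.0446,0,0,0,0,0],[0.0162,0.0446,0,0,0,0,0],[0.0162,0.0446,0,0,0,0,0],[0.0162,0.0446,0,0,0,0,0],[0.0162,0.0446,0,0,0,0,0],[0.0162,0.0446,0,0,0,0,0],[0.0162,0.0446,0,0,0,0,0],[0.0162,0.0446,0,0,0,0,0],[0.0162,0.0446,0,0,0,0,0],[0,0,0,0,0,0,0],[0,0,0,0,0,0,0]]'; python3 st.py
```

```text
clock: 1.3
position: [397.5, 171.4, 256.3]
ee_rot: [1.0, 0.004, -0.0, -0.0]
contact_force: [0.3, 0.9, -0.3]
gripper_width: -0.1
grasp_force: 0.0
clock: 2.4
position: [546.2, -227.8, 255.0]
ee_rot: [1.0, 0.003, -0.001, -0.0]
contact_force: [-0.6, -0.3, 0.0]
gripper_width: 0.1
grasp_force: 0.0
t 2.4 jig [  -0.3 -212.9] z 255.0 F [-0.6 -0.3  0. ] w 0.1 gf 0.0
toolx [ 1.    -0.003 -0.002] toolz [-0.002  0.001 -1.   ] j [-0.12  0.33 -0.08 -0.   -1.17  1.7 ]
```

```bash
python3 -m pendant '[[0,0,0.04,0,0,0,0],[0,0,0.04,0,0,0,0],[0,0,0.04,0,0,0,0],[0,0,0.03,0,0,0,0],[0,0,0.016,0,0,0,0],[0,0,0,0,0,0,0]]'; python3 st.py; python3 -m pendant '[[0,-0.005,0,0,0,0,0],[0,-0.005,0,0,0,0,0],[0,-0.005,0,0,0,0,0],[0,0,0,0,0,0,0]]'; python3 st.py
```

```text
clock: 3.0
position: [544.6, -225.0, 87.9]
ee_rot: [1.0, 0.005, -0.003, -0.001]
contact_force: [-0.4, -0.7, 0.3]
gripper_width: 0.0
grasp_force: 0.0
t 3.0 jig [  -1.9 -210.2] z 87.9 F [-0.4 -0.7  0.3] w 0.0 gf 0.0
toolx [ 1.     0.001 -0.006] toolz [-0.006  0.001 -1.   ] j [-0.12  0.5  -0.28 -0.   -0.8   1.7 ]
clock: 3.4
position: [547.1, -211.0, 91.5]
ee_rot: [1.0, 0.005, 0.001, 0.0]
contact_force: [-0.5, 0.1, 0.1]
gripper_width: 0.4
grasp_force: 0.0
t 3.4 jig [   0.7 -196.2] z 91.5 F [-0.5  0.1  0.1] w 0.4 gf 0.0
toolx [1.    0.001 0.002] toolz [ 0.002 -0.    -1.   ] j [-0.09  0.48 -0.29 -0.   -0.79  1.67]
```

```bash
python3 -m pendant '[[0,-0.003,0,0,0,0,0],[0,-0.003,0,0,0,0,0],[0,-0.003,0,0,0,0,0],[0,-0.003,0,0,0,0,0],[0,0,0,0,0,0,0]]'; python3 st.py; python3 -m pendant '[[0,-0.003,0,0,0,0,0],[0,-0.003,0,0,0,0,0],[0,-0.003,0,0,0,0,0],[0,-0.003,0,0,0,0,0],[0,0,0,0,0,0,0]]'; python3 st.py
```

```text
clock: 3.9
position: [546.6, -200.6, 90.6]
ee_rot: [1.0, 0.004, 0.0, 0.001]
contact_force: [-0.1, -5.4, 0.8]
gripper_width: -0.4
grasp_force: 2.2
t 3.9 jig [   0.3 -185.8] z 90.6 F [-0.2 -5.4  0.8] w -0.4 gf 2.2
toolx [ 1. -0.  0.] toolz [ 0.    -0.001 -1.   ] j [-0.07  0.48 -0.3   0.   -0.78  1.65]
clock: 4.4
position: [546.5, -188.4, 90.6]
ee_rot: [1.0, 0.004, 0.0, 0.0]
contact_force: [-0.8, -3.9, 2.1]
gripper_width: -0.0
grasp_force: 2.4
t 4.4 jig [   0.3 -173.6] z 90.6 F [-0.8 -3.9  2.1] w -0.0 gf 2.4
toolx [ 1. -0.  0.] toolz [ 0.    -0.001 -1.   ] j [-0.05  0.48 -0.32  0.   -0.78  1.63]
```

```bash
python3 -m pendant '[[0,-0.003,0,0,0,0,0],[0,-0.003,0,0,0,0,0],[0,-0.003,0,0,0,0,0],[0,-0.003,0,0,0,0,0],[0,0,0,0,0,0,0]]'; python3 st.py; python3 -m pendant '[[0,-0.001,0,0,0,0,0],[0,-0.001,0,0,0,0,0],[0,-0.001,0,0,0,0,0],[0,-0.001,0,0,0,0,0],[0,0,0,0,0,0,0]]'; python3 st.py
```

```text
clock: 4.9
position: [546.3, -176.4, 90.6]
ee_rot: [1.0, 0.004, 0.0, 0.0]
contact_force: [-0.9, -4.5, 2.0]
gripper_width: -0.0
grasp_force: 2.4
t 4.9 jig [   0.3 -161.5] z 90.6 F [-1.  -4.5  2. ] w -0.0 gf 2.4
toolx [ 1. -0.  0.] toolz [ 0.    -0.001 -1.   ] j [-0.03  0.47 -0.33  0.   -0.78  1.61]
clock: 5.4
position: [546.3, -172.8, 90.6]
ee_rot: [1.0, 0.004, 0.0, 0.001]
contact_force: [-0.2, -6.9, 0.6]
gripper_width: 0.4
grasp_force: 3.2
t 5.4 jig [   0.3 -157.9] z 90.6 F [-0.2 -6.9  0.6] w 0.4 gf 3.2
toolx [ 1. -0.  0.] toolz [ 0.    -0.001 -1.   ] j [-0.02  0.47 -0.33  0.   -0.77  1.6 ]
```

Run:
```python
from h import *
d=snap("top","pics/top1.png")
a=d["image"][165:237,250:395,::-1]; cv2.imwrite("pics/topc1.png",cv2.resize(a,None,fx=5.5,fy=5.5,interpolation=cv2.INTER_CUBIC))
```

```text
(no output)
```

View pics/topc1.png

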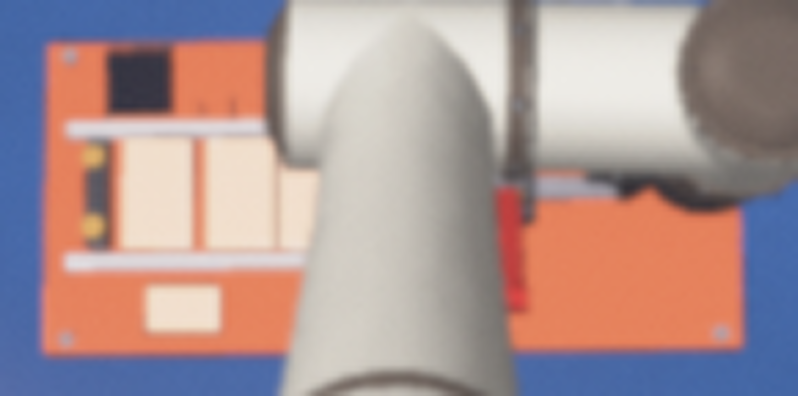

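The top crop shows tiles 2 and 3 closed up, with gaps left before tile 1 (192–205) and before the fence. That leaves roughly 8–12 mm, so I'll continue gently.

```bash
python3 -m pendant '[[0,-0.001,0,0,0,0,0],[0,-0.001,0,0,0,0,0],[0,-0.001,0,0,0,0,0],[0,-0.001,0,0,0,0,0],[0,-0.001,0,0,0,0,0],[0,0,0,0,0,0,0]]'; python3 st.py;  python3 -m pendant '[[0,-0.0005,0,0,0,0,0],[0,-0.0005,0,0,0,0,0],[0,0,0,0,0,0,0]]'; python3 st.py
```

```text
clock: 6.05
position: [546.2, -167.8, 90.6]
ee_rot: [1.0, 0.004, 0.0, 0.001]
contact_force: [-0.0, -6.3, 0.3]
gripper_width: 0.1
grasp_force: 3.2
t 6.0 jig [   0.2 -152.9] z 90.6 F [-0.1 -6.3  0.3] w 0.1 gf 3.2
toolx [ 1. -0.  0.] toolz [ 0.    -0.001 -1.   ] j [-0.01  0.47 -0.33  0.   -0.77  1.59]
clock: 6.35
position: [546.2, -166.8, 90.6]
ee_rot: [1.0, 0.004, 0.0, 0.001]
contact_force: [-0.0, -6.8, 1.4]
gripper_width: 0.1
grasp_force: 3.4
t 6.3 jig [   0.2 -152. ] z 90.6 F [-0.1 -6.8  1.4] w 0.1 gf 3.4
toolx [ 1. -0.  0.] toolz [ 0.    -0.001 -1.   ] j [-0.01  0.47 -0.33  0.   -0.77  1.59]
```

```bash
python3 -m pendant '[[0,-0.0005,0,0,0,0,0],[0,-0.0005,0,0,0,0,0],[0,0,0,0,0,0,0]]' | grep -E "posi|cont";  python3 -m pendant '[[0,-0.0005,0,0,0,0,0],[0,-0.0005,0,0,0,0,0],[0,0,0,0,0,0,0]]' | grep -E "posi|cont"
```

```text
position: [546.2, -165.9, 90.6]
contact_force: [-0.4, -6.9, 1.5]
position: [546.2, -164.9, 90.6]
contact_force: [-0.1, -6.5, 1.5]
```

```bash
python3 -m pendant '[[0,-0.0005,0,0,0,0,0],[0,0,0,0,0,0,0]]' | grep -E "posi|cont"
```

```text
position: [546.2, -164.4, 90.6]
contact_force: [-0.2, -7.8, 1.9]
```

```bash
python3 -m pendant '[[0,-0.0005,0,0,0,0,0],[0,0,0,0,0,0,0]]' | grep -E "posi|cont"
```

```text
position: [546.2, -163.9, 90.6]
contact_force: [-0.6, -7.9, 1.9]
```

```bash
python3 -m pendant '[[0,-0.0005,0,0,0,0,0],[0,0,0,0,0,0,0]]' | grep -E "posi|cont"
```

```text
position: [546.2, -163.5, 90.6]
contact_force: [0.1, -7.3, 1.5]
```

```bash
python3 -m pendant '[[0,-0.0005,0,0,0,0,0],[0,0,0,0,0,0,0]]' | grep -E "posi|cont"
```

```text
position: [546.2, -163.0, 90.6]
contact_force: [-0.9, -7.1, 1.8]
```

```bash
python3 -m pendant '[[0,-0.0005,0,0,0,0,0],[0,0,0,0,0,0,0]]' | grep -E "posi|cont"
```

```text
position: [546.2, -162.5, 90.6]
contact_force: [-0.3, -6.8, 1.7]
```

```bash
python3 -m pendant '[[0,-0.0005,0,0,0,0,0],[0,0,0,0,0,0,0]]' | grep -E "posi|cont"
```

```text
position: [546.2, -162.0, 90.6]
contact_force: [-0.3, -6.6, 1.9]
```

```bash
python3 -m pendant '[[0,-0.0005,0,0,0,0,0],[0,0,0,0,0,0,0]]' | grep -E "posi|cont"
```

```text
position: [546.2, -161.5, 90.6]
contact_force: [0.2, -7.9, 1.4]
```

```bash
python3 -m pendant '[[0,-0.0004,0,0,0,0,0],[0,0,0,0,0,0,0]]' | grep -E "posi|cont"
```

```text
position: [546.2, -161.1, 90.6]
contact_force: [-0.2, -7.7, 1.0]
```

```bash
python3 -m pendant '[[0,-0.0005,0,0,0,0,0],[0,0,0,0,0,0,0]]' | grep -E "posi|cont"
```

```text
position: [546.1, -160.6, 90.6]
contact_force: [0.2, -7.3, 1.5]
```

```bash
python3 -m pendant '[[0,-0.0005,0,0,0,0,0],[0,0,0,0,0,0,0]]' | grep -E "posi|cont"
```

```text
position: [546.1, -160.1, 90.6]
contact_force: [-0.3, -7.6, 2.0]
```

```bash
python3 -m pendant '[[0,-0.0004,0,0,0,0,0],[0,0,0,0,0,0,0]]' | grep -E "posi|cont"
```

```text
position: [546.1, -159.7, 90.6]
contact_force: [0.1, -6.4, 1.4]
```

```bash
python3 - <<'E'
from h import *
d=snap("top","pics/top2.png")
print(d["image"][196:205,264:300].mean(0).astype(int)[:,2])
E
python3 -m pendant '[[0,-0.0005,0,0,0,0,0],[0,0,0,0,0,0,0]]' | grep -E "posi|cont"
```

```text
[ 92  92  97  98  94  95 139 192 205 205 205 205 205 205 205 205 204 204
 201 198 203 205 205 205 205 205 205 205 205 205 203 193 179 182 188 188]
position: [546.1, -159.2, 90.6]
contact_force: [0.8, -6.9, 0.3]
```

The row is nearly closed now: tile 1 begins right at the fence (column ≈270) and the seams are tight. I'll take fine steps.

```bash
python3 -m pendant '[[0,-0.0004,0,0,0,0,0],[0,0,0,0,0,0,0]]' | grep -E "posi|cont"
```

```text
position: [546.1, -158.8, 90.6]
contact_force: [-1.6, -6.8, 1.4]
```

```bash
python3 -m pendant '[[0,-0.0004,0,0,0,0,0],[0,0,0,0,0,0,0]]' | grep -E "posi|cont"
```

```text
position: [546.1, -158.4, 90.6]
contact_force: [0.1, -8.3, 0.4]
```

```bash
python3 -m pendant '[[0,-0.0004,0,0,0,0,0],[0,0,0,0,0,0,0]]' | grep -E "posi|cont"
```

```text
position: [546.2, -158.0, 90.7]
contact_force: [-0.5, -7.2, 1.3]
```

```bash
python3 -m pendant '[[0,-0.0004,0,0,0,0,0],[0,0,0,0,0,0,0]]' | grep -E "posi|cont"
```

```text
position: [546.1, -157.6, 90.6]
contact_force: [-0.1, -7.0, 0.6]
```

```bash
python3 -m pendant '[[0,-0.0004,0,0,0,0,0],[0,0,0,0,0,0,0]]' | grep -E "posi|cont"
```

```text
position: [546.1, -157.2, 90.6]
contact_force: [-0.3, -7.9, 0.9]
```

```bash
python3 -m pendant '[[0,-0.0004,0,0,0,0,0],[0,0,0,0,0,0,0]]' | grep -E "posi|cont"
```

```text
position: [546.1, -156.8, 90.6]
contact_force: [0.0, -7.5, 1.2]
```

```bash
python3 -m pendant '[[0,-0.0004,0,0,0,0,0],[0,0,0,0,0,0,0]]' | grep -E "posi|cont"
```

```text
position: [546.1, -156.5, 90.6]
contact_force: [0.0, -8.9, 0.8]
```

```bash
python3 -m pendant '[[0,-0.0003,0,0,0,0,0],[0,0,0,0,0,0,0]]' | grep -E "posi|cont"
```

```text
position: [546.1, -156.4, 90.6]
contact_force: [-1.0, -7.9, 0.6]
```

```bash
python3 -m pendant '[[0,-0.0003,0,0,0,0,0],[0,0,0,0,0,0,0]]' | grep -E "posi|cont"
```

```text
position: [546.1, -156.3, 90.6]
contact_force: [0.0, -9.7, -0.5]
```

```bash
python3 -m pendant '[[0,-0.0003,0,0,0,0,0],[0,0,0,0,0,0,0]]' | grep -E "posi|cont"
```

```text
position: [546.1, -156.1, 90.7]
contact_force: [1.4, -9.9, 1.2]
```

```bash
python3 -m pendant '[[0,-0.0003,0,0,0,0,0],[0,0,0,0,0,0,0]]' | grep -E "posi|cont"
```

```text
position: [546.1, -156.0, 90.6]
contact_force: [-0.1, -10.6, 1.0]
```

```bash
python3 -m pendant '[[0,-0.0003,0,0,0,0,0],[0,0,0,0,0,0,0]]' | grep -E "posi|cont"
```

```text
position: [546.1, -155.9, 90.7]
contact_force: [0.8, -13.0, 0.2]
```

```bash
python3 -m pendant '[[0,-0.0002,0,0,0,0,0],[0,0,0,0,0,0,0],[0,0,0,0,0,0,0]]' | grep -E "posi|cont"; for i in 1; do python3 st.py; done
python3 - <<'E'
from h import *
d=snap("top","pics/top3.png")
print(d["image"][196:205,264:300].mean(0).astype(int)[:,2])
E
```

```text
position: [546.1, -155.8, 90.7]
contact_force: [0.0, -12.3, 0.7]
t 12.1 jig [   0.2 -141. ] z 90.7 F [ -0.1 -12.3   0.7] w -0.1 gf 6.3
toolx [ 1.    -0.001 -0.   ] toolz [-0.    -0.003 -1.   ] j [ 0.01  0.46 -0.34  0.   -0.77  1.57]
[ 92  92  97  99 104 140 190 204 205 205 205 205 205 205 204 205 203 201
 199 205 205 205 205 205 205 205 205 205 205 202 193 179 180 182 182 181]
```

The force is steady at about 12.3 N, which is 6 N of drag plus about 6 N of press. I'll retract and go to the robot's side of the lever.

```bash
python3 -m pendant '[[0,0.004,0,0,0,0,0],[0,0.008,0,0,0,0,0],[0,0.012,0,0,0,0,0],[0,0,-0.04,0,0,0,0],[0,0,-0.05,0,0,0,0],[0,0,-0.05,0,0,0,0],[-0.04,-0.025,0,0,0,0,0],[-0.04,-0.025,0,0,0,0,0],[-0.04,-0.025,0,0,0,0,0],[-0.04,-0.03,0,0,0,0,0],[0,0,0,0,0,0,0],[0,0,0,0,0,0,0]]'; python3 st.py; python3 -m pendant '[[0,0,0,0,7,0,0],[0,0,0,0,7,0,0],[0,0,0,0,6,0,0],[0,0,0,0,0,0,0],[0,0,0,0,0,0,0]]'; python3 st.py
python3 - <<'E'
from h import *
import pickle
d=snap("side","pics/side1.png"); pickle.dump(d,open("s1.pkl","wb"))
a=d["image"][140:270,275:415,::-1]; cv2.imwrite("pics/sidec1.png",cv2.resize(a,None,fx=4.5,fy=4.5,interpolation=cv2.INTER_CUBIC))
E
```

```text
clock: 13.35
position: [385.1, -73.5, 231.0]
ee_rot: [1.0, 0.005, 0.001, -0.0]
contact_force: [0.7, -0.1, 1.1]
gripper_width: -0.2
grasp_force: 0.0
t 13.3 jig [-160.   -57.3] z 231.0 F [ 0.7 -0.1  1.1] w -0.2 gf 0.0
toolx [1.    0.002 0.002] toolz [ 0.002  0.001 -1.   ] j [ 0.23 -0.   -0.56 -0.   -1.01  1.35]
clock: 13.85
position: [386.4, -74.1, 231.0]
ee_rot: [0.985, 0.004, 0.173, -0.001]
contact_force: [0.5, 0.6, 1.2]
gripper_width: 0.2
grasp_force: 0.0
t 13.8 jig [-158.8  -57.9] z 231.0 F [0.5 0.6 1.2] w 0.2 gf 0.0
toolx [ 0.94  -0.001  0.342] toolz [ 0.342 -0.001 -0.94 ] j [ 0.3  -0.17 -0.81  0.17 -0.6   1.15]
```

View pics/sidec1.png

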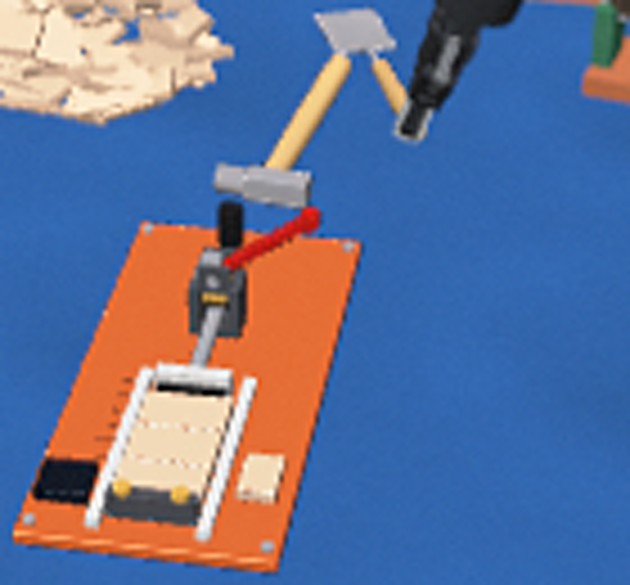

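The crop shows the row closed against the fence, the lever unchanged with its tip at about (312,217), and the gripper clear of everything. I'll descend to just behind the lever tip.

```bash
python3 -m pendant '[[-0.003,0.001,0.036,0,0,0,0],[-0.003,0.001,0.036,0,0,0,0],[-0.002,0,0.036,0,0,0,0],[0,0,0,0,0,0,0],[0,0,0,0,0,0,0]]' >/dev/null; python3 st.py; python3 -m pendant '[[0.007,0,0.0026,0,0,0,0],[0.007,0,0.0026,0,0,0,0],[0.007,0,0.0026,0,0,0,0],[0,0,0,0,0,0,0],[0,0,0,0,0,0,0]]'>/dev/null; python3 st.py
```

```text
t 14.4 jig [-128.1  -60. ] z 127.1 F [ 0.5  0.2 -0.1] w -0.2 gf 0.0
toolx [ 0.94  -0.002  0.342] toolz [ 0.342  0.001 -0.94 ] j [ 0.21  0.07 -1.01  0.45 -0.16  0.93]
t 14.9 jig [-107.4  -59.7] z 127.4 F [-0.9  0.1  0.3] w 0.1 gf 0.0
toolx [ 0.94  -0.     0.342] toolz [ 0.342  0.001 -0.94 ] j [ 0.21  0.11 -0.95  0.39 -0.18  0.99]
```

```bash
python3 -m pendant '[[0.004,0,0.0012,0,0,0,0],[0.004,0,0.0,0,0,0,0],[0.004,0,-0.0015,0,0,0,0],[0.004,0,-0.0015,0,0,0,0],[0,0,0,0,0,0,0]]'>/dev/null; python3 st.py; python3 -m pendant '[[0.004,0,-0.0015,0,0,0,0],[0.004,0,-0.0015,0,0,0,0],[0.004,0,-0.0015,0,0,0,0],[0.004,0,-0.0015,0,0,0,0],[0,0,0,0,0,0,0]]'>/dev/null; python3 st.py
```

```text
t 15.4 jig [-92.9 -59.9] z 134.5 F [-1.2 -0.  -0.2] w -0.0 gf 0.4
toolx [ 0.94  -0.001  0.341] toolz [ 0.341  0.001 -0.94 ] j [ 0.22  0.12 -0.89  0.31 -0.23  1.07]
t 15.9 jig [-78.9 -59.6] z 146.1 F [ 0.4 -0.9 -0.9] w -0.2 gf 0.0
toolx [ 0.939 -0.     0.343] toolz [ 0.343  0.001 -0.939] j [ 0.22  0.12 -0.82  0.25 -0.29  1.14]
```

```bash
python3 -m pendant '[[0.0045,0,-0.0015,0,0,0,0],[0.0045,0,-0.0015,0,0,0,0],[0.0045,0,-0.0015,0,0,0,0],[0.005,0,0,0,0,0,0],[0.005,0,0,0,0,0,0],[0,0,0,0,0,0,0]]'>/dev/null; python3 st.py
python3 - <<'E'
from h import *
d=snap("side","pics/side2.png")
a=d["image"][140:270,275:415,::-1]; cv2.imwrite("pics/sidec2.png",cv2.resize(a,None,fx=4.5,fy=4.5,interpolation=cv2.INTER_CUBIC))
E
```

```text
t 16.5 jig [-58.5 -59.8] z 158.0 F [0.1 0.1 0.4] w 0.1 gf 0.0
toolx [ 0.94  -0.     0.343] toolz [ 0.343  0.001 -0.94 ] j [ 0.21  0.14 -0.75  0.2  -0.35  1.19]
```

View pics/sidec2.png

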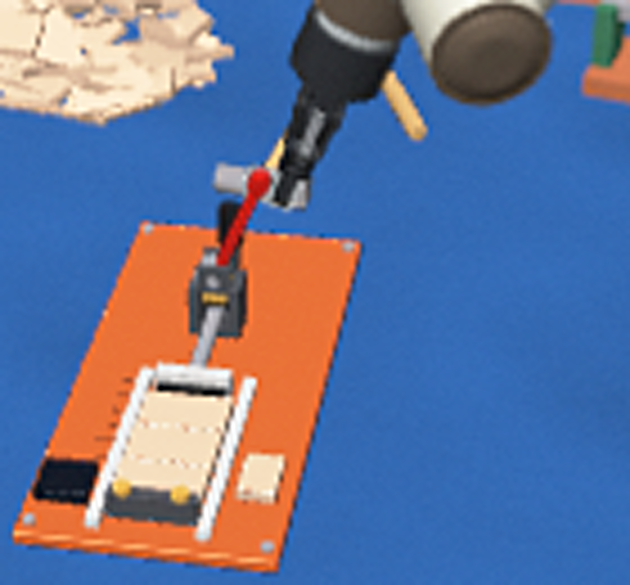

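The crop shows the lever raised to about 65–70° with the closed fingers behind its tip and the row still closed. I'll straighten the tool and push over the top.

```bash
python3 -m pendant '[[0,0,0,0,-7,0,0],[0,0,0,0,-7,0,0],[0,0,0,0,-6,0,0],[0,0,0,0,0,0,0]]'>/dev/null; python3 st.py; python3 -m pendant '[[0.005,0,-0.002,0,0,0,0],[0.005,0,-0.002,0,0,0,0],[0.005,0,-0.002,0,0,0,0],[0.005,0,-0.002,0,0,0,0],[0.005,0,-0.001,0,0,0,0],[0.005,0,-0.001,0,0,0,0],[0.005,0,0,0,0,0,0],[0,0,0,0,0,0,0]]'>/dev/null; python3 st.py
```

```text
t 16.9 jig [-56.6 -59.7] z 157.6 F [0.1 1.  0.4] w -0.1 gf 0.0
toolx [ 1.    -0.     0.001] toolz [ 0.001  0.001 -1.   ] j [ 0.18  0.27 -0.45 -0.   -0.86  1.4 ]
t 17.8 jig [-23.9 -60. ] z 167.4 F [-0.4  0.8 -0.1] w -0.2 gf 0.0
toolx [ 1. -0. -0.] toolz [-0.     0.001 -1.   ] j [ 0.16  0.3  -0.36 -0.   -0.91  1.42]
```

Next comes the biting part: small steps with force checks.

```bash
python3 -m pendant '[[0.004,0,0,0,0,0,0],[0.004,0,0,0,0,0,0],[0.004,0,0,0,0,0,0],[0.004,0,0,0,0,0,0],[0,0,0,0,0,0,0]]'>/dev/null; python3 st.py|head -1; python3 -m pendant '[[0.004,0,0,0,0,0,0],[0.004,0,0,0,0,0,0],[0.004,0,0.0005,0,0,0,0],[0.004,0,0.001,0,0,0,0],[0,0,0,0,0,0,0]]'>/dev/null; python3 st.py|head -1
```

```text
t 18.2 jig [ -7.8 -59.9] z 167.3 F [ 0.5  1.1 -0.7] w -0.0 gf 0.0
t 18.8 jig [  7.6 -60. ] z 165.6 F [-1.5  0.1  0.6] w 0.0 gf 0.9
```

```bash
python3 -m pendant '[[0.004,0,0.001,0,0,0,0],[0.004,0,0.001,0,0,0,0],[0.004,0,0.0015,0,0,0,0],[0,0,0,0,0,0,0]]'>/dev/null; python3 st.py|head -1; python3 -m pendant '[[0.004,0,0.002,0,0,0,0],[0.004,0,0.002,0,0,0,0],[0.004,0,0.002,0,0,0,0],[0.004,0,0.0025,0,0,0,0],[0,0,0,0,0,0,0]]'>/dev/null; python3 st.py|head -1
```

```text
t 19.1 jig [ 19.4 -59.9] z 162.0 F [-3.4  1.7  0.8] w -0.3 gf 1.8
t 19.6 jig [ 36.7 -59.9] z 153.6 F [0.1 0.3 0.3] w 0.4 gf 0.0
```

Run:
```python
from h import *
d=snap("side","pics/side3.png")
a=d["image"][130:240,285:385,::-1]; cv2.imwrite("pics/sidec3.png",cv2.resize(a,None,fx=5,fy=5,interpolation=cv2.INTER_CUBIC))
```

```text
(no output)
```

View pics/sidec3.png

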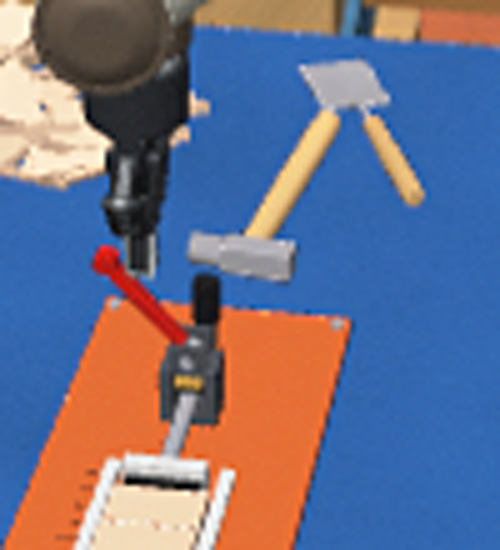

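The crop shows the lever past vertical, leaning to the far side at about 130°, with the fingertips behind it. I'll keep going.

```bash
python3 -m pendant '[[0.004,0,0.003,0,0,0,0],[0.004,0,0.0035,0,0,0,0],[0.004,0,0.004,0,0,0,0],[0.0035,0,0.004,0,0,0,0],[0,0,0,0,0,0,0]]'>/dev/null; python3 st.py|head -1; python3 -m pendant '[[0.003,0,0.004,0,0,0,0],[0.003,0,0.005,0,0,0,0],[0.002,0,0.005,0,0,0,0],[0.002,0,0.005,0,0,0,0],[0.002,0,0.005,0,0,0,0],[0,0,0,0,0,0,0]]'>/dev/null; python3 st.py|head -1
```

```text
t 20.2 jig [ 52.  -59.9] z 139.3 F [-0.2  0.8 -0.8] w -0.0 gf 0.0
t 20.8 jig [ 62.4 -59.9] z 114.0 F [ 0.6 -0.7  0.1] w -0.2 gf 0.0
```

```bash
python3 -m pendant '[[0.001,0,0.005,0,0,0,0],[0.001,0,0.004,0,0,0,0],[0.001,0,0.003,0,0,0,0],[0,0,0,0,0,0,0],[0,0,0,0,0,0,0]]'>/dev/null; python3 st.py|head -1; python3 -m pendant '[[0,0,0.002,0,0,0,0],[0,0,0.002,0,0,0,0],[0,0,0,0,0,0,0]]'>/dev/null; python3 st.py|head -1;python3 -m pendant '[[0,0,0.001,0,0,0,0],[0,0,0.001,0,0,0,0],[0,0,0,0,0,0,0]]'>/dev/null; python3 st.py|head -1
```

```text
t 21.3 jig [ 65.4 -60. ] z 102.9 F [-0.8 -0.2 -0.3] w 0.1 gf 0.0
t 21.6 jig [ 65.3 -59.9] z 98.9 F [ 0.  -1.   0.4] w 0.1 gf 0.0
t 21.9 jig [ 65.5 -60. ] z 97.1 F [-0.3  0.3 -0.5] w -0.2 gf 0.0
```

```bash
python3 -m pendant '[[0,0,0.001,0,0,0,0],[0,0,0.001,0,0,0,0],[0,0,0,0,0,0,0]]'>/dev/null; python3 st.py|head -1; python3 -m pendant '[[0,0,-0.03,0,0,0,0],[0,0,-0.045,0,0,0,0],[0,0,-0.045,0,0,0,0],[-0.02,0.04,0,0,0,0,0],[-0.02,0.045,0,0,0,0,0],[-0.02,0.045,0,0,0,0,0],[-0.02,0.045,0,0,0,0,0],[-0.02,0.045,0,0,0,0,0],[0,0,0,0,0,0,0],[0,0,0,0,0,0,0]]'>/dev/null; python3 st.py|head -1
python3 - <<'E'
from h import *
d=snap("side","pics/side4.png")
a=d["image"][165:270,275:365,::-1]; cv2.imwrite("pics/sidec4.png",cv2.resize(a,None,fx=5.5,fy=5.5,interpolation=cv2.INTER_CUBIC))
D,W,th,Rm,t,_=fit()
for q in(150,165,172,180):
  q=np.radians(q); w=[*(Rm@[-95*np.cos(q),-60]+t),66+95*np.sin(q)]; print(((px(d,w)-[275,165]+.5)*5.5).round())
E
```

```text
t 22.2 jig [ 65.8 -59.9] z 96.3 F [-1.9 -0.9  4.3] w -0.2 gf 2.3
t 23.2 jig [ -35.  -281.1] z 215.1 F [ 0.4 -0.1 -0.9] w 0.2 gf 0.0
[149. 122.]
[136. 150.]
[134. 164.]
[133. 180.]
```

View pics/sidec4.png

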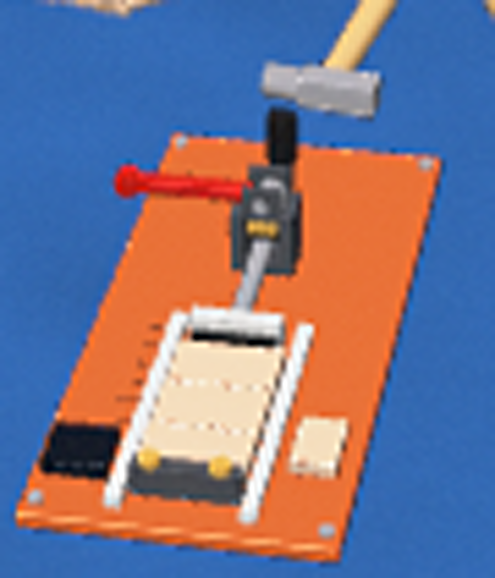

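The crop shows the lever level on the far side, tip at about (129,181) against (133,180) predicted for fully shut. The row is closed on the fence and the hand is clear, so I'm handing in.

```bash
python3 -c "
from bench import arm
print(arm.job_done())"
```

```text
the job is handed in; nothing more can be done
None
```

The job is handed in: the row is pressed against the fence with about 6 N (estimated from the push force), the cam lever is fully over and shut, and the hand is clear after about 23 s; no verdict came back.

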